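Index the turret punch to the yellow station and lock it

ROBOT

A 6-joint arm with a two-finger parallel gripper is mounted at the origin on a cart in front of the work surface, level with it; the furniture and walls round the work are solid. World frame = base frame: x ahead of the robot, y to its left, z up, the work surface at z = 0. Lengths are in m, angles in degrees, forces in N, time in s.
With the tool pointing down it reaches from about 0.375 to 0.925 m from the base axis. Payload 5.7 kg.
Tool frame: the origin (TCP) lies at the very end of the fingers, on their centre line; the grasp point (between the pads) lies arm.grip_point_offset behind it (arm.grip_point_offset is the distance from the TCP to the grasp point, in m); x points along the fingers, z is the direction in which the jaws open and shut, and the axes are right-handed (so a half turn about x gives the same grasp; the last joint's range is limited). The gripper opens to 85 mm and grips with 20 to 120 N. Pads are 22 mm wide; open, the fingers measure 114 mm over their backs; the gripper's body (76 mm by 85 mm) begins 54 mm behind the grasp point. The pads swing forward as they close: fully open they stand 13 mm farther back than shut.
Start: joints at [-82.798, 20.558, 86.54, -0, 72.909, -6.595], TCP at [0.143, -0.583, 0.231] pointing down, gripper open.
Joint ranges: [-170.27, 170.27], [-57.76, 135], [12.27, 136.19], [-55.21, 235.2], [11.17, 155.16], [-170.74, 170.74]. Speed limits (degrees/s): [136.94, 136.94, 180, 180, 180, 180].

INTERFACE

Orientations are given as a 3x3 rotation matrix whose columns are the frame's x, y, z axes.
In Python, from workcell import arm gives the robot as it stands.
- The arm moves only by the tool step_arm, never from a script. Its argument "targets" is a list that holds one entry, the list of rows, each a list of 7 numbers: the shift along the world's x, y, z in mm, then the turn, a rotation vector about the world's x, y, z in degrees, then the opening, from 0 (shut) to 1 (fully open). A call has 1 to 5 rows; each row is the pose to reach, as a shift and turn from the pose commanded when the call began; what a row does not reach only later rows make up. A row lasts 1/10 s, in which the tool goes at most 50 mm and 8.59 degrees, less where a joint would pass 70% of its speed; a pose out of reach is approached as far as the arm can. A call with a gripper value outside its range is refused whole. The fingers move at their own pace and stop on an object; "newtons" is the grip in N (left out, the last holds). Time passes only in rows, so rows that repeat a pose let the fingers close. It gives the time, the measured TCP pose, the force and the opening at its end, in the units of the state.
- arm.sense(): the state, without advancing time (a new reading comes with each control period).
- arm.grab_frame(name): name is "scene" or "top"; returns (picture, depth): 384x512x3 uint8, red, green, blue; 384x512 float32, m along the optical axis (not along the pixel's ray), 0 where there is no reading.
- arm.calibration(name): a dict with "fx", "fy", "cx", "cy" (pixels), "k1" (the pictures are not rectified: a ray, as slopes to the right and down, at radius r is drawn at 1 + k1 r^2 times it, then the intrinsics apply), "rvec" (rotation vector, rad) and "tvec" (3), from world to camera coordinates, as OpenCV has them. Camera axes: x right, y down, z forward; pixel columns grow to the right and rows downward; lengths in m; the calibration is good to about 2 mm. A picture is of the moment at which its call begins. calibration takes no time and is no camera call.
- arm.finish_job(): hands the job in, once; it reports no verdict.
Trained networks look in the newest picture that a camera, given by its name, has taken for a name from the list of things; names that differ only in an ending like _2 or _b are one class to them, and where a whole thing is asked for, a point or a joint stands for the part that bears it (a point fixed in the world has none). Each returns a list of dicts, best first, with "score" (0 to 1); they miss things now and then, are a little off and sometimes report something else, mostly with a low value. They report only what shows in the picture. A call takes as long as a camera call.
- arm.regions_of(camera, label): "pixels" (384x512 bool, what is visible of it) and "xy" ([column, row] in pixels, amid what is visible of it).
The state is a dict: "time_s": time; "joint_pos": joint angles; "joint_vel": joint speeds; "joint_efforts": joint torques, N m; "eef_pos": TCP position; "ee_rot": TCP orientation; "wrist_force": force on the tool from outside, world axes, zero at the start; "torque": the same for the moment, N m; "width": opening from 0.0 (shut) to 1.0 (fully open).
Only numpy, scipy, OpenCV 4.12 (cv2) and the standard library are available. Lean on these libraries where they do the work, as an engineer would, in place of code of your own. Each camera call takes 0.05 s, during which the arm holds its last target.

TASK

The next holes are the yellow size: push the turret punch's tabs round until the punch with the yellow cap has clicked in directly under the ram, then push the orange lock tab in towards the turret until the bolt is fully home. Only push with the fingertips, picking nothing up: do not shift or tip the press, do not force it, and leave everything else on the bench where it is.

Things in the scene. Friction and masses are not known exactly. Their poses are not given: they have to be found in the camera images.
- press: heavy grey bench turret punch (10 kg) standing loose on rubber feet, 275 x 305 mm, 227 mm tall. Origin on the bench under the turret's spindle; its +x points from the spindle to the ram and column (away from the robot), +y to its left. Column x 127 to 193, y +-35 mm; head over the turret from x 28 mm back, y +-27, z 131 to 227 mm. Front and sides are open.
- turret (a joint): turret angle, rad, counterclockwise from above positive, turns either way beyond a full turn; 0 or a multiple of 2 pi = yellow under the ram. Stations every 60 degrees, counterclockwise: yellow, blue, white, red, black, green. A spring ball rides over a hump into each: about 10 N on a tab from 18 to 8 degrees before, then it pulls in; as much to leave. Elsewhere 1 N turns it and it stays put.
- yellow_tab (a point): outer end of the yellow-tipped radial tab, 108 mm from the spindle, z 97 mm; it points the way the yellow cap lies. Six alike tabs, one per station with its tip in the station's colour, 60 degrees apart: 14 mm wide, z 90 to 104 mm, standing out of the turret disc from 70 to 108 mm radius. Outside the discs (70 mm radius, lower one z 44 to 62 mm) nothing under the tabs is higher than 72 mm.
- spindle (a point): point on the turret's vertical axis, at the tabs' half height (97 mm above the bench); axes as the press. (A chair stands to the right of the robot, its back higher than the bench: lift the tool well over it on the way in.)
- ram_axis (a point): centre of the underside of the steel ram nose (20 mm across), 124.5 mm above the bench, 50 mm from the spindle towards the column
- yellow_cap (a point): centre of the top of the yellow punch cap (23 mm across), 119.5 mm above the bench; it turns with the turret
- lock_bolt (a joint): travel of the lock bolt, m: 0 = drawn out, 0.018 = fully home in the turret's slot (hard stop). It slides towards the spindle along the press's +y axis, with about 2 N of friction, stays where it is left and enters only when a station has clicked in.
- thumb_tab (a point): centre of the outer face (press -y side) of the orange upright lock tab on the bolt, on the right of the press, 83 mm above the bench and 149 mm from the spindle when drawn out; the tab is 28 mm wide, 7 mm thick, z 45 to 97 mm, pushed in the direction of the press's +y
- copper_blank: loose punched copper plate, 75 x 110 x 4 mm, flat on the bench; origin centre of its underside; bystander
- centre_punch: loose grey steel punch, 110 mm long, 10 mm thick; bystander
- copper_bowl: loose copper bowl, 101 mm across, 41 mm high; origin centre of its underside; bystander
- brass_weight: loose brass weight with a knob, 44 mm across, 55 mm high; bystander

How it is judged:
By the outcome, as a careful person would: the job done as asked, in the order asked, and still so for the second after the job is handed in, with the robot touching nothing.
It also fails if it takes over 72 s, if anything falls off the work surface, if the arm or the gripper's body presses on something with over 40 N, if the wrist force passes 120 N, or if a joint passes its speed limit or range.

## Working session

There is one attempt and no reset: what is moved stays moved. The work goes in short steps, Python scripts to look and compute and a tool call to move; the robot and the scene stay as the last step left them, time stands still between calls to the robot, and variables do not carry over. Pictures are saved under pics/ and viewed, and the job is handed in when it is done.

Besides the shell and the picture viewer there is one more tool, called after "Call:" as name([rows], argument=value, ...), one row to a line, values as JSON. step_arm: Moves the arm, as the interface text tells. Its arguments: {"type":"object","properties":{"targets":{"type":"array"},"newtons":{"type":"number"}},"required":["targets"]}

```bash
mkdir -p pics; ls
cat > h.py <<'E'
import numpy as np, cv2
from workcell import arm
def cal(n):
    c=arm.calibration(n); R=cv2.Rodrigues(np.array(c['rvec'],float))[0]; t=np.array(c['tvec'],float).ravel(); return c,R,t
def world(n,uv,depth):
    c,R,t=cal(n); u,v=uv; K=np.array([[c['fx'],0,c['cx']],[0,c['fy'],c['cy']],[0,0,1.]])
    p=cv2.undistortPoints(np.array([[[u,v]]],float),K,np.array([c['k1'],0,0,0,0.]))[0,0]
    return R.T@(np.array([p[0]*depth,p[1]*depth,depth])-t)
def onplane(n,uv,z):
    a=world(n,uv,0.);b=world(n,uv,1.); s=(z-a[2])/(b[2]-a[2]); return a+s*(b-a)
def proj(n,P):
    c,R,t=cal(n); K=np.array([[c['fx'],0,c['cx']],[0,c['fy'],c['cy']],[0,0,1.]])
    return cv2.projectPoints(np.atleast_2d(P).astype(float),R@np.eye(3) if 0 else cv2.Rodrigues(R)[0],t,K,np.array([c['k1'],0,0,0,0.]))[0][:,0]
def cloud(n,depth):
    c,R,t=cal(n); K=np.array([[c['fx'],0,c['cx']],[0,c['fy'],c['cy']],[0,0,1.]])
    v,u=np.mgrid[:384,:512]; p=cv2.undistortPoints(np.stack([u,v],-1).reshape(-1,1,2).astype(float),K,np.array([c['k1'],0,0,0,0.]))[:,0]
    X=np.c_[p,np.ones(len(p))]*depth.reshape(-1,1); return ((X-t)@R).reshape(384,512,3)
def save(name,im): cv2.imwrite(name,cv2.resize(im[:,:,::-1],None,fx=1.5,fy=1.5,interpolation=cv2.INTER_CUBIC))
E
python3 - <<'E'
from h import *
for n in('scene','top'):
    im,d=arm.grab_frame(n); save(f'pics/{n}0.png',im); np.savez(f'{n}0.npz',im=im,d=d)
    c,R,t=cal(n); print(n,c,'cam',-R.T@t)
    for l in('press','spindle','yellow_tab','yellow_cap','thumb_tab','ram_axis','lock_bolt','copper_bowl','brass_weight','copper_blank','centre_punch'):
        r=arm.regions_of(n,l)
        for q in r[:2]:
            u=q['xy']; m=q['pixels']; W=cloud(n,d)[m&(d>0)]
            print(l,round(q['score'],2),np.round(u),m.sum(),np.round(np.median(W,0),3) if len(W) else None)
print(arm.sense(), arm.grip_point_offset)
E
```

```text
pics
scene {'fx': 466.0966682792709, 'fy': 466.0966682792709, 'cx': 249.7569818022669, 'cy': 191.1867130361404, 'k1': 0.010291268942119456, 'rvec': array([ 1.34612548, -2.29413371,  0.81004907]), 'tvec': array([0.30794669, 0.40518286, 1.16538293])} cam [-0.23787625  0.457826    1.16229597]
press 0.78 [225. 202.] 5607 [0.54  0.119 0.102]
spindle 0.66 [224. 199.] 5746 [0.54  0.118 0.101]
yellow_tab 0.96 [236. 204.] 2297 [0.528 0.122 0.105]
yellow_cap 0.94 [230. 201.] 2387 [0.529 0.12  0.105]
thumb_tab 0.56 [274. 192.] 122 [ 0.529 -0.028  0.06 ]
ram_axis 0.84 [223. 197.] 5555 [0.54  0.119 0.102]
ram_axis 0.37 [231. 201.] 2269 [0.527 0.12  0.105]
lock_bolt 0.67 [274. 189.] 75 [ 0.524 -0.028  0.07 ]
copper_bowl 0.7 [323. 159.] 599 [ 0.602 -0.264  0.018]
brass_weight 0.71 [145. 246.] 241 [0.562 0.382 0.033]
copper_blank 0.77 [198. 275.] 929 [0.418 0.282 0.004]
copper_blank 0.47 [225. 201.] 5745 [0.541 0.118 0.101]
top {'fx': 464.00667084788586, 'fy': 464.00667084788586, 'cx': 257.3954621475829, 'cy': 190.26192832081225, 'k1': 0.038240224794135594, 'rvec': array([ 2.13221947, -2.15829554,  
[... 837 characters left out ...]
72e-03,
        7.29092558e+01, -6.59544309e+00]), 'joint_vel': array([ 0.01297115,  0.04669905, -0.02819135,  0.01909384, -0.06244186,
        0.0110066 ]), 'joint_efforts': array([-9.75362127e-04, -5.27606785e+01, -2.79050231e+01, -2.03203581e-04,
        1.52581546e-03, -5.71928425e-06]), 'eef_pos': array([ 0.1430693 , -0.58265117,  0.23127098]), 'ee_rot': array([[ 2.80906475e-06,  9.71150787e-01,  2.38466241e-01],
       [ 1.13415168e-04,  2.38466240e-01, -9.71150781e-01],
       [-9.99999994e-01,  2.97737143e-05, -1.09473363e-04]]), 'wrist_force': array([-0.29807158, -0.13144694, -0.03350112]), 'torque': array([-0.00449063, -0.00519647,  0.00617016]), 'width': 0.9980253872054895} 0.0187
```

Run:
```python
from h import *
for n in('scene','top'):
    z=np.load(f'{n}0.npz'); im=z['im']
    c=im[120:270,150:330] if n=='scene' else im[120:260,170:340]
    cv2.imwrite(f'pics/{n}c.png',cv2.resize(c[:,:,::-1],None,fx=4,fy=4,interpolation=cv2.INTER_CUBIC))
```

```text
(no output)
```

View pics/scene0.png

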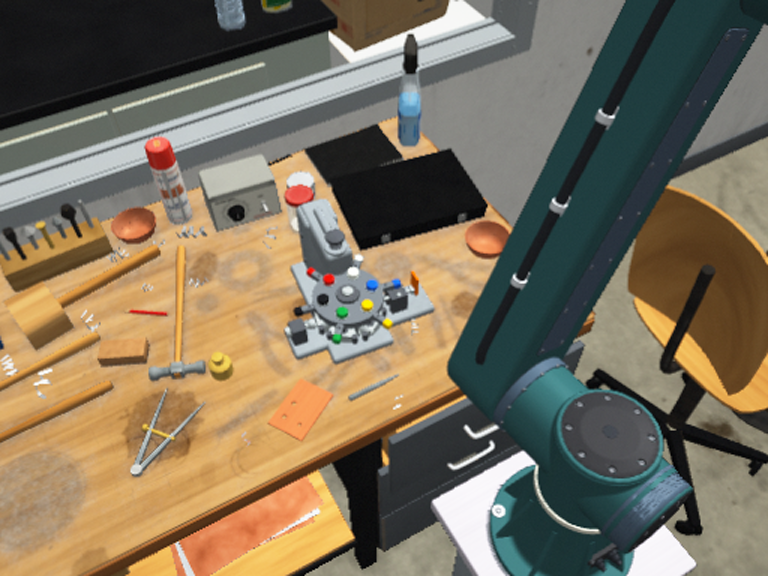

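View pics/top0.png

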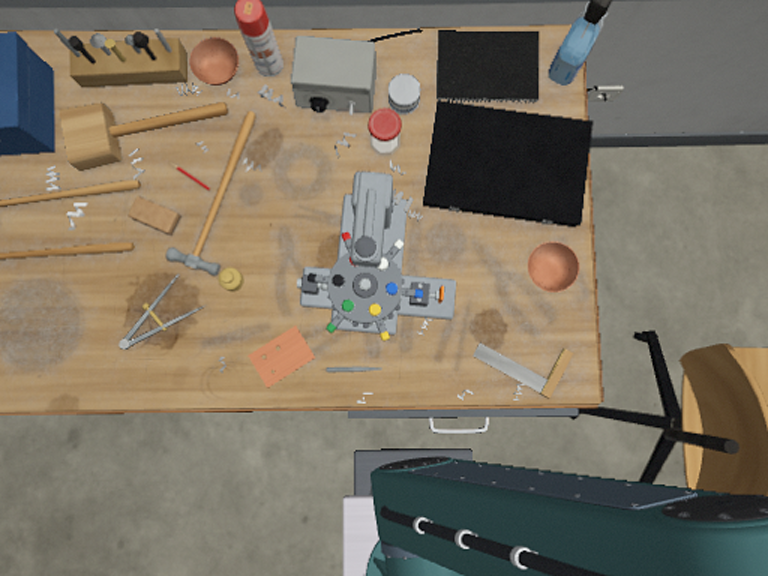

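```bash
sleep 1
```

```text
(no output)
```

View pics/scenec.png

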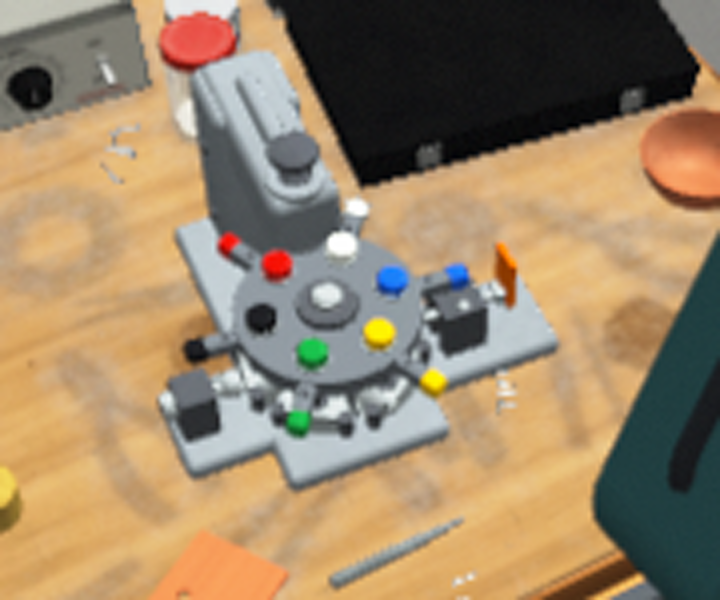

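View pics/topc.png

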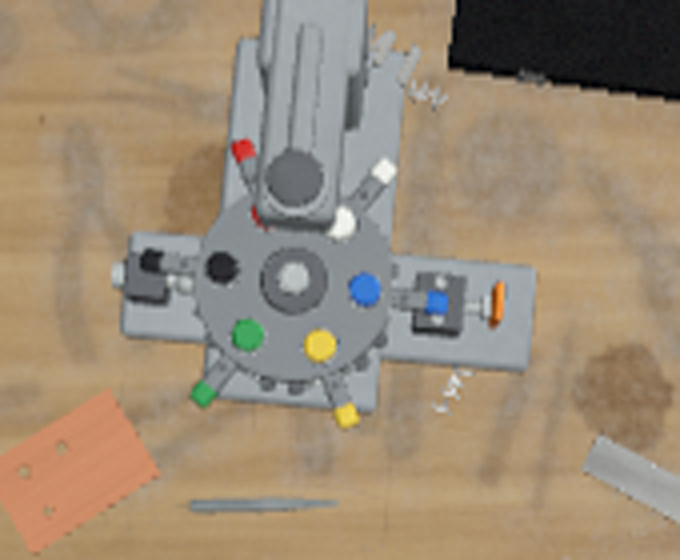

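The turret stands with yellow at the front right, blue over the bolt block on the right, and white and red either side of the head. Pushing the green tab CCW (from the front left, round the front, to the right) looks like a clean single stroke. Next I fit the pose.

```bash
cat > fit.py <<'E'
from h import *
from scipy.optimize import least_squares
IDX=dict(yellow=0,blue=1,white=2,red=3,black=4,green=5)
H=dict(yellow=(22,34),blue=(100,120),green=(45,80),red=(0,6))
def blobs(n,im,ctr=None):
    hsv=cv2.cvtColor(im,cv2.COLOR_RGB2HSV); out=[]
    for c,(a,b) in H.items():
        m=((hsv[...,0]>=a)&(hsv[...,0]<=b)&(hsv[...,1]>(190 if c in('red',) else 150))&(hsv[...,2]>60)).astype(np.uint8)
        k,l,s,cen=cv2.connectedComponentsWithStats(m)
        for i in range(1,k):
            if s[i,4]>=12: out.append((c,cen[i],s[i,4]))
    return out
def fit(ims,th,x0,verbose=1):
    obs=[]
    mod=lambda p,c,r,z:np.array([p[0]+r*np.cos(p[2]+IDX[c]*np.pi/3),p[1]+r*np.sin(p[2]+IDX[c]*np.pi/3),z])
    for n in ims:
        for c,cen,a in blobs(n,ims[n]):
            for kind,r,z in(('cap',.05,.1175),('tab',.103,.102)):
                e=np.linalg.norm(proj(n,mod(x0,c,r,z))[0]-cen)
                if e<9: obs.append((n,c,kind,r,z,cen,a))
    def res(p): return np.concatenate([proj(n,mod(p,c,r,z))[0]-cen for n,c,kind,r,z,cen,a in obs])
    s=least_squares(res,x0,loss='soft_l1')
    if verbose:
        for o,e in zip(obs,res(s.x).reshape(-1,2)): print(o[0],o[1],o[2],np.round(o[5],1),o[6],np.round(e,2))
    return s.x
E
python3 - <<'E'
from fit import *
ims={n:np.load(n+'0.npz')['im'] for n in('scene','top')}
for u,z in(((243,190),.12),((240.9,190.4),.12)): print(onplane('top',u,z))
for n in ims:
    print(n,[(c,np.round(x,1).tolist(),int(a)) for c,x,a in blobs(n,ims[n]) if 150<x[0]<330 and 120<x[1]<270])
sp=onplane('top',(243,189.5),.125); y=onplane('top',(250,206),.12)
x0=[sp[0],sp[1],np.arctan2(*(y-sp)[[1,0]])]
x=fit(ims,0,x0); print(x0,x,np.degrees(x[2]))
for n in ims:
    x=fit({n:ims[n]},0,x0,0); print(n,x,np.degrees(x[2]))
# orange tab
for n in ims:
    im=ims[n]; d=np.load(n+'0.npz')['d']; C=cloud(n,d)
    r=C[...,:2]-x[:2]; rr=np.hypot(r[...,0],r[...,1])
    hsv=cv2.cvtColor(im,cv2.COLOR_RGB2HSV); m=(hsv[...,0]>=7)&(hsv[...,0]<=16)&(hsv[...,1]>190)&(rr>.12)&(rr<.19)&(C[...,2]>.03)
    P=C[m]; v,u=np.where(m); print(n,m.sum(),u.mean(),v.mean(),np.median(P,0),P.min(0),P.max(0))
    # head/column top
    m=(C[...,2]>.19)&(C[...,2]<.25)&(rr<.22)&(C[...,0]>x[0]+.02); P=C[m]; print(m.sum(),P.mean(0)); 
    t=P[P[:,2]>.2][:,:2]; w,V=np.linalg.eigh(np.cov(t.T)); print(V[:,1],np.degrees(np.arctan(V[1,1]/V[0,1])))
E
```

```text
[0.54087824 0.10801072 0.12      ]
[0.53984035 0.1137876  0.12      ]
scene [('yellow', [244.3, 203.0], 45), ('yellow', [257.8, 215.4], 32), ('blue', [247.8, 189.7], 40), ('blue', [264.1, 188.6], 22), ('green', [227.8, 207.8], 40), ('green', [224.0, 225.2], 29), ('red', [194.9, 135.0], 17), ('red', [206.4, 180.6], 14), ('red', [218.7, 185.8], 35)]
top [('yellow', [249.5, 205.9], 43), ('yellow', [256.2, 223.6], 25), ('blue', [260.7, 192.0], 43), ('blue', [278.8, 195.2], 25), ('green', [231.1, 203.0], 29), ('green', [220.3, 218.0], 14), ('red', [229.6, 156.7], 13)]
scene yellow cap [244.3 203. ] 45 [ 0.26 -0.41]
scene yellow tab [257.8 215.4] 32 [ 1.04 -0.01]
scene blue cap [247.8 189.7] 40 [ 0.04 -0.41]
scene blue tab [264.1 188.6] 22 [ 0.65 -0.77]
scene green cap [227.8 207.8] 40 [ 0.02 -0.4 ]
scene green tab [224.  225.2] 29 [0.12 0.52]
scene red tab [206.4 180.6] 14 [-0.   -0.39]
scene red cap [218.7 185.8] 35 [ 0.16 -0.34]
top yellow cap [249.5 205.9] 43 [-0.61 -0.12]
top yellow tab [256.2 223.6] 25 [-0.29  0.63]
top blue cap [260.7 192. ] 43 [-0.48 -0.37]
top blue tab [278.8 195.
[... 216 characters left out ...]
p.float64(-2.7498117742497215)] [ 0.54406297  0.11004128 -2.78035251] -159.3024645827225
scene [ 0.5435818   0.1111121  -2.78433405] -159.5305898587102
top [ 0.54420486  0.10899769 -2.77814598] -159.17603965736473
scene 41 275.9268292682927 187.14634146341464 [ 0.52374606 -0.02842663  0.08951126] [ 0.51409322 -0.03595226  0.06083608] [ 0.54052404 -0.02631904  0.10064543]
560 [0.63745346 0.10427067 0.20161031]
[-0.99370259  0.11204979] -6.433490400455278
top 15 293.46666666666664 195.33333333333334 [ 0.52879237 -0.03162857  0.09367412] [ 0.51555669 -0.03382902  0.08553143] [ 0.53983839 -0.03070555  0.10044874]
775 [0.64205633 0.09762249 0.20175789]
[-0.99472434  0.10258405] -5.887990928237871
```

Run:
```python
from h import *
for n in('scene','top'):
    C=cloud(n,np.load(n+'0.npz')['d'])
    for y0 in np.arange(-.9,-.3,.1):
        m=(C[...,1]>y0)&(C[...,1]<=y0+.1)&(C[...,0]>.0)&(C[...,0]<.7)&(C[...,2]>-.2)&(C[...,2]<.6)
        # exclude robot? print top heights by x
        P=C[m]; print(n,round(y0,1),m.sum(),[(round(a,1),round(P[(P[:,0]>a)&(P[:,0]<=a+.1)][:,2].max(),2)) for a in np.arange(0,.7,.1) if ((P[:,0]>a)&(P[:,0]<=a+.1)).any()])
```

```text
scene -0.9 0 []
scene -0.8 0 []
scene -0.7 57 [(np.float64(0.2), np.float64(-0.1)), (np.float64(0.3), np.float64(-0.12))]
scene -0.6 8201 [(np.float64(0.0), np.float64(0.12)), (np.float64(0.1), np.float64(0.24)), (np.float64(0.2), np.float64(0.24)), (np.float64(0.3), np.float64(0.24)), (np.float64(0.4), np.float64(0.15))]
scene -0.5 0 []
scene -0.4 327 [(np.float64(0.2), np.float64(-0.05)), (np.float64(0.3), np.float64(0.01)), (np.float64(0.5), np.float64(0.04)), (np.float64(0.6), np.float64(0.05))]
scene -0.3 1475 [(np.float64(0.2), np.float64(-0.05)), (np.float64(0.3), np.float64(-0.01)), (np.float64(0.5), np.float64(0.04)), (np.float64(0.6), np.float64(0.05))]
top -0.9 0 []
top -0.8 0 []
top -0.7 70 [(np.float64(0.2), np.float64(-0.1)), (np.float64(0.3), np.float64(-0.15))]
top -0.6 4383 [(np.float64(0.1), np.float64(0.24)), (np.float64(0.2), np.float64(0.24)), (np.float64(0.3), np.float64(0.24)), (np.float64(0.4), np.float64(0.23))]
top -0.5 23 [(np.float64(0.3), np.float64(0.23)), (np.float64(0.4), np.float64(0.23))]
top -0.4 2117 [(np.float64(0.2), np.float64(-0.05)), (np.float64(0.3), np.float64(0.01)), (np.float64(0.4), np.float64(0.01)), (np.float64(0.5), np.float64(0.05)), (np.float64(0.6), np.float64(0.05))]
top -0.3 4729 [(np.float64(0.2), np.float64(-0.04)), (np.float64(0.3), np.float64(0.03)), (np.float64(0.4), np.float64(0.02)), (np.float64(0.5), np.float64(0.05)), (np.float64(0.6), np.float64(0.05))]
```

Call:
step_arm([
  [[0, 0, 50, 0, 0, 0, 0], [0, 0, 100, 0, 0, 0, 0], [0, 0, 150, 0, 0, 0, 0], [0, 0, 200, 0, 0, 0, 0], [0, 0, 200, 0, 0, 0, 0]],
], newtons=60)

```text
time_s: 1.7
eef_pos: [0.1435, -0.5857, 0.4399]
ee_rot: [[0.002, 0.971, 0.239], [-0.014, 0.239, -0.971], [-1.0, -0.002, 0.014]]
wrist_force: [-0.4, -0.5, 0.0]
width: 0.147
```

Call:
step_arm([
  [[38, 30, 0, 0, 0, 0, 0], [76, 61, 0, 0, 0, 0, 0], [114, 92, 0, 0, 0, 0, 0], [152, 123, 0, 0, 0, 0, 0], [190, 154, 0, 0, 0, 0, 0]],
])

```text
time_s: 2.2
eef_pos: [0.3342, -0.4271, 0.4309]
ee_rot: [[-0.0, 0.971, 0.238], [0.0, 0.238, -0.971], [-1.0, 0.0, -0.0]]
wrist_force: [0.5, -1.1, 0.9]
width: -0.003
```

Call:
step_arm([
  [[38, 30, 0, 0, 0, 0, 0], [76, 61, 0, 0, 0, 0, 0], [110, 95, 0, 0, 0, 0, 0], [125, 140, 0, 0, 0, 0, 0], [130, 188, 0, 0, 0, 0, 0]],
])

```text
time_s: 2.7
eef_pos: [0.4645, -0.239, 0.4301]
ee_rot: [[-0.0, 0.971, 0.239], [0.001, 0.239, -0.971], [-1.0, -0.0, -0.001]]
wrist_force: [0.6, 1.0, -0.1]
width: 0.001
```

Call:
step_arm([
  [[3, 48, 0, 0, 0, 4, 0], [6, 96, 0, 0, 0, 8, 0], [9, 144, 0, 0, 0, 12, 0], [12, 192, 0, 0, 0, 16, 0], [15, 240, 0, 0, 0, 16, 0]],
])

```text
time_s: 3.2
eef_pos: [0.4776, 0.0013, 0.4309]
ee_rot: [[0.0, 0.867, 0.498], [0.0, 0.498, -0.867], [-1.0, 0.0, -0.0]]
wrist_force: [0.5, 0.8, 0.2]
width: 0.003
```

Call:
step_arm([
  [[3, 48, -10, 0, 0, 0, 0], [7, 95, -20, 0, 0, 0, 0], [11, 142, -30, 0, 0, 0, 0], [14, 186, -50, 0, 0, 0, 0], [16, 198, -80, 0, 0, 0, 0]],
])

```text
time_s: 3.7
eef_pos: [0.4947, 0.2017, 0.3515]
ee_rot: [[0.003, 0.866, 0.5], [0.003, 0.5, -0.866], [-1.0, 0.004, -0.001]]
wrist_force: [1.1, -0.6, 0.3]
width: 0.004
```

Call:
step_arm([
  [[0, 0, -50, 0, 0, 0, 0], [0, 0, -100, 0, 0, 0, 0], [0, 0, -150, 0, 0, 0, 0], [0, 0, -200, 0, 0, 0, 0], [0, 0, -200, 0, 0, 0, 0]],
])

```text
time_s: 4.2
eef_pos: [0.4883, 0.1958, 0.1452]
ee_rot: [[-0.013, 0.868, 0.497], [-0.003, 0.497, -0.868], [-1.0, -0.013, -0.004]]
wrist_force: [-0.9, -0.7, 0.4]
width: 0.001
```

Run:
```python
from h import *
for n in('scene','top'):
    im,d=arm.grab_frame(n)
    c=im[120:270,150:330] if n=='scene' else im[120:260,170:340]
    cv2.imwrite(f'pics/{n}1.png',cv2.resize(c[:,:,::-1],None,fx=4,fy=4,interpolation=cv2.INTER_CUBIC))
```

```text
(no output)
```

View pics/scene1.png

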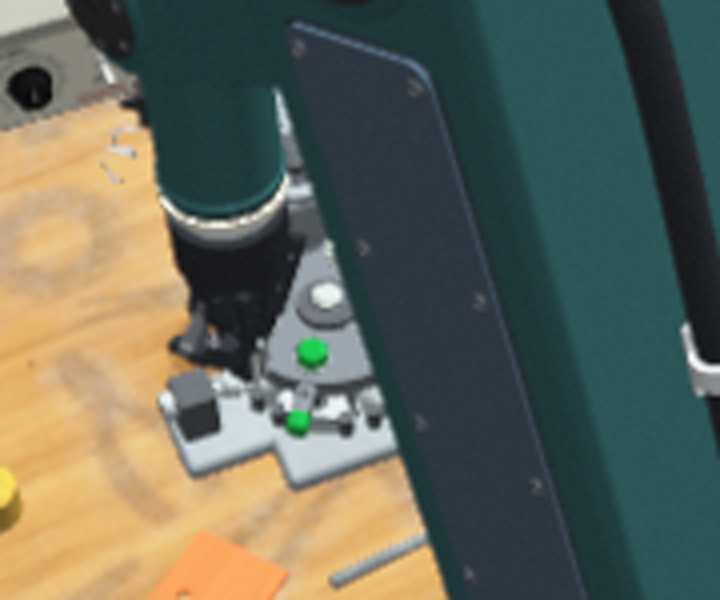

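View pics/top1.png

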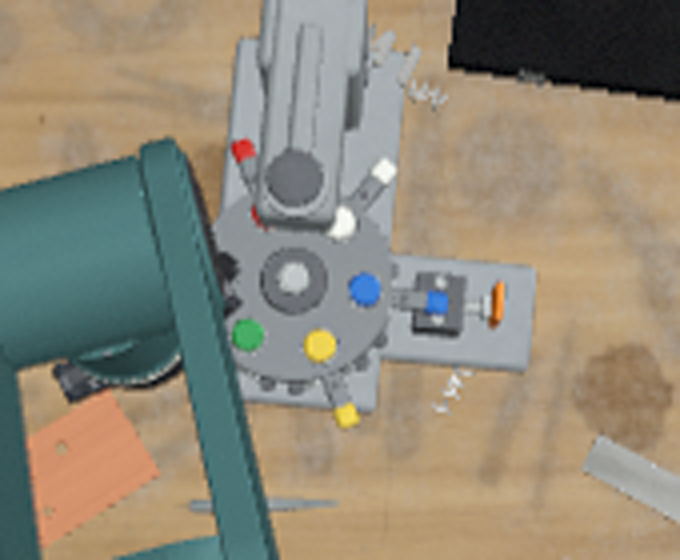

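Run:
```python
import numpy as np
from workcell import arm
s=arm.sense(); print(s['eef_pos'],s['joint_pos'])
S=np.array([544,110]); r=99
P=lambda a:S+r*np.array([np.cos(np.radians(a)),np.sin(np.radians(a))])
base=np.array([494,197.])
a=120
while a<250:
    rows=[]
    for k in range(1,6):
        rows.append([*np.round(P(a+5*k)-base).astype(int).tolist(),0,0,0,5*k,0])
    print(a,rows); base=base+rows[-1][:2]; a+=25
```

```text
[0.49364658 0.19721003 0.15128102] [1.43256478e+01 2.01640580e+01 1.00231408e+02 5.95637726e-03
 5.97264413e+01 7.45288894e+01]
120 [[-7, -6, 0, 0, 0, 5, 0], [-14, -11, 0, 0, 0, 10, 0], [-20, -17, 0, 0, 0, 15, 0], [-26, -23, 0, 0, 0, 20, 0], [-31, -30, 0, 0, 0, 25, 0]]
145 [[-5, -8, 0, 0, 0, 5, 0], [-9, -15, 0, 0, 0, 10, 0], [-12, -23, 0, 0, 0, 15, 0], [-15, -31, 0, 0, 0, 20, 0], [-16, -40, 0, 0, 0, 25, 0]]
170 [[-2, -8, 0, 0, 0, 5, 0], [-2, -17, 0, 0, 0, 10, 0], [-2, -26, 0, 0, 0, 15, 0], [0, -34, 0, 0, 0, 20, 0], [1, -43, 0, 0, 0, 25, 0]]
195 [[3, -8, 0, 0, 0, 5, 0], [6, -16, 0, 0, 0, 10, 0], [10, -24, 0, 0, 0, 15, 0], [15, -31, 0, 0, 0, 20, 0], [20, -38, 0, 0, 0, 25, 0]]
220 [[6, -6, 0, 0, 0, 5, 0], [12, -12, 0, 0, 0, 10, 0], [19, -17, 0, 0, 0, 15, 0], [26, -22, 0, 0, 0, 20, 0], [34, -26, 0, 0, 0, 25, 0]]
245 [[8, -3, 0, 0, 0, 5, 0], [16, -6, 0, 0, 0, 10, 0], [25, -7, 0, 0, 0, 15, 0], [33, -9, 0, 0, 0, 20, 0], [42, -9, 0, 0, 0, 25, 0]]
```

Call:
step_arm([
  [[0, 0, -25, 0, 0, 0, 0], [0, 0, -50, 0, 0, 0, 0], [0, 0, -68, 0, 0, 0, 0], [0, 0, -68, 0, 0, 0, 0]],
])

```text
time_s: 4.7
eef_pos: [0.4951, 0.1976, 0.0844]
ee_rot: [[0.001, 0.868, 0.497], [0.0, 0.497, -0.868], [-1.0, 0.001, 0.0]]
wrist_force: [0.0, 0.1, 0.1]
width: -0.001
```

Call:
step_arm([
  [[-7, -6, 0, 0, 0, 5, 0], [-14, -11, 0, 0, 0, 10, 0], [-20, -17, 0, 0, 0, 15, 0], [-26, -23, 0, 0, 0, 20, 0], [-31, -30, 0, 0, 0, 25, 0]],
])

```text
time_s: 5.2
eef_pos: [0.4657, 0.1684, 0.0865]
ee_rot: [[0.006, 0.574, 0.819], [0.002, 0.819, -0.574], [-1.0, 0.005, 0.003]]
wrist_force: [-0.7, 2.7, 0.5]
width: -0.0
```

Call:
step_arm([
  [[-5, -8, 0, 0, 0, 5, 0], [-9, -15, 0, 0, 0, 10, 0], [-12, -23, 0, 0, 0, 15, 0], [-15, -31, 0, 0, 0, 20, 0], [-16, -40, 0, 0, 0, 25, 0]],
])

```text
time_s: 5.7
eef_pos: [0.4487, 0.1288, 0.0863]
ee_rot: [[0.004, 0.175, 0.985], [0.003, 0.985, -0.175], [-1.0, 0.004, 0.003]]
wrist_force: [-3.3, 6.2, 2.2]
width: -0.002
```

```bash
cat > look.py <<'E'
import sys
from h import *
k=sys.argv[1]; a=None
for n in('scene','top'):
    im,d=arm.grab_frame(n); np.savez(f'{n}_{k}.npz',im=im,d=d)
    c=im[120:270,150:330] if n=='scene' else im[120:260,170:340]
    c=cv2.resize(c[:,:,::-1],(540,420) if 0 else None,fx=3,fy=3,interpolation=cv2.INTER_CUBIC)
    cv2.imwrite(f'pics/{n}_{k}.png',c)
E
python3 look.py a
```

```text
(no output)
```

View pics/top_a.png

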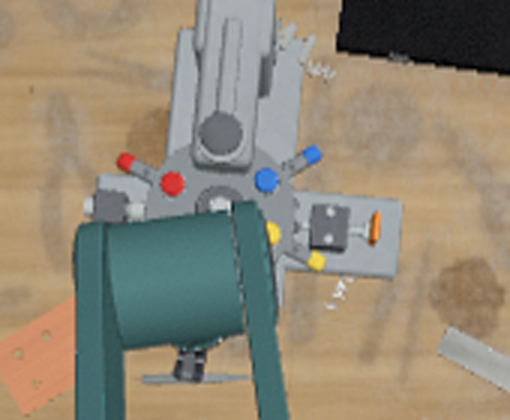

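View pics/scene_a.png

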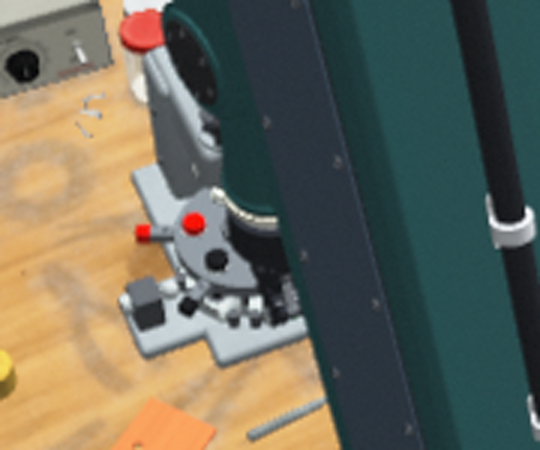

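The turret is turning with the finger: yellow is now at the right front, black at the left front, and the press hasn't moved. I'll carry on.

Call:
step_arm([
  [[-2, -8, 0, 0, 0, 5, 0], [-2, -17, 0, 0, 0, 10, 0], [-2, -26, 0, 0, 0, 15, 0], [0, -34, 0, 0, 0, 20, 0], [1, -43, 0, 0, 0, 25, 0]],
])

```text
time_s: 6.3
eef_pos: [0.4508, 0.0847, 0.0856]
ee_rot: [[0.005, -0.256, 0.967], [0.001, 0.967, 0.256], [-1.0, -0.001, 0.005]]
wrist_force: [1.3, 3.2, 0.5]
width: 0.003
```

Call:
step_arm([
  [[3, -8, 0, 0, 0, 5, 0], [6, -16, 0, 0, 0, 10, 0], [10, -24, 0, 0, 0, 15, 0], [15, -31, 0, 0, 0, 20, 0], [20, -38, 0, 0, 0, 25, 0]],
])

```text
time_s: 6.8
eef_pos: [0.4699, 0.0467, 0.0855]
ee_rot: [[0.003, -0.641, 0.768], [0.001, 0.768, 0.641], [-1.0, -0.002, 0.003]]
wrist_force: [-0.7, 1.3, 1.8]
width: -0.004
```

Call:
step_arm([
  [[6, -6, 0, 0, 0, 5, 0], [12, -12, 0, 0, 0, 10, 0], [19, -17, 0, 0, 0, 15, 0], [26, -22, 0, 0, 0, 20, 0], [34, -26, 0, 0, 0, 25, 0]],
])

```text
time_s: 7.3
eef_pos: [0.5033, 0.0203, 0.0853]
ee_rot: [[0.002, -0.905, 0.425], [-0.0, 0.425, 0.905], [-1.0, -0.002, 0.0]]
wrist_force: [-2.5, 1.7, 0.2]
width: 0.003
```

```bash
python3 look.py b
```

```text
(no output)
```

View pics/top_b.png

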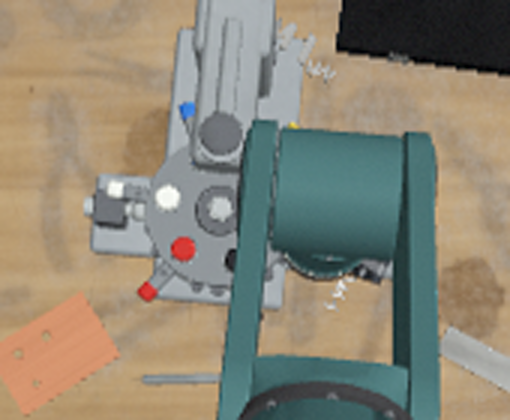

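View pics/scene_b.png

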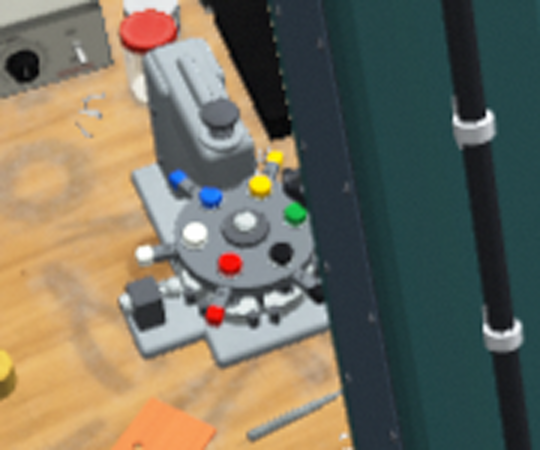

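Yellow is now just right of the head (scene crop 260,185), between stations. I'll lift out and finish on the black tab at the front.

Call:
step_arm([
  [[-4, 1, 0, 0, 0, -5, 0], [-4, 1, 30, 0, 0, -5, 0], [-4, 1, 60, 0, 0, -5, 0], [-4, 1, 60, 0, 0, -5, 0]],
])

```text
time_s: 7.8
eef_pos: [0.5019, 0.0212, 0.1481]
ee_rot: [[0.01, -0.862, 0.506], [-0.001, 0.506, 0.862], [-1.0, -0.009, 0.004]]
wrist_force: [0.4, 0.2, 0.3]
width: 0.001
```

```bash
python3 look.py c
python3 - <<'E'
from fit import *
ims={n:np.load(n+'_c.npz')['im'] for n in('scene','top')}
for g in(-45,):
    x=fit(ims,0,[.544,.110,np.radians(g)]); print(x,np.degrees(x[2]))
print(arm.sense()['eef_pos'])
E
```

```text
scene yellow tab [240.5 171.8] 16 [ 0.13 -0.12]
scene yellow cap [235.9 181.6] 41 [ 0.15 -0.47]
scene blue tab [207.7 179.1] 21 [0.1  0.13]
scene blue cap [219.3 185.2] 40 [ 0.4  -0.17]
scene green cap [247.9 190.4] 36 [ 0.4  -0.44]
scene red cap [226.9 207.6] 36 [ 0.27 -0.34]
scene red tab [222.4 224.8] 27 [0.01 0.58]
top blue tab [231.8 156.4] 20 [-0.55 -0.8 ]
top red cap [230.6 202.6] 29 [-0.34 -0.04]
top red tab [218.5 216.9] 17 [-0.81  0.6 ]
[ 0.54376468  0.10964129 -0.73927008] -42.357055323242065
[0.49944525 0.02138999 0.14505238]
```

Call:
step_arm([
  [[-14, 14, 0, 0, 0, -8, 0], [-27, 30, 0, 0, 0, -16, 0], [-38, 47, 0, 0, 0, -24, 0], [-46, 64, 0, 0, 0, -32, 0], [-52, 81, 0, 0, 0, -40, 0]],
])

```text
time_s: 8.4
eef_pos: [0.4447, 0.1029, 0.1426]
ee_rot: [[-0.002, -0.331, 0.944], [-0.0, 0.944, 0.331], [-1.0, 0.0, -0.002]]
wrist_force: [0.9, -0.2, 0.2]
width: -0.003
```

Call:
step_arm([
  [[-1, 13, 0, 0, 0, -8, 0], [-1, 13, 0, 0, 0, -16, 0], [-1, 13, 0, 0, 0, -23, 0], [-1, 13, -30, 0, 0, -23, 0], [-1, 13, -59, 0, 0, -23, 0]],
])

```text
time_s: 8.9
eef_pos: [0.4456, 0.1156, 0.0838]
ee_rot: [[0.002, 0.058, 0.998], [0.0, 0.998, -0.058], [-1.0, 0.0, 0.002]]
wrist_force: [-0.1, -0.1, -0.3]
width: 0.002
```

Run:
```python
import numpy as np
from workcell import arm
s=arm.sense(); print(s['eef_pos'],s['wrist_force'],s['ee_rot'][:,2])
S=np.array([544,110]); r=99
P=lambda a:S+r*np.array([np.cos(np.radians(a)),np.sin(np.radians(a))])
base=np.array([445,115.])
a=177
for n in (4,4,3,3,2,2):
    rows=[]
    for k in range(1,6):
        rows.append([*np.round(P(a+n*k)-base,1).tolist(),0,0,0,n*k,0])
    print(a,rows); base=base+rows[-1][:2]; a+=5*n
```

```text
[0.44557221 0.11557992 0.08378836] [-0.12046961 -0.11780821 -0.33068287] [ 0.99832848 -0.05776522  0.00185317]
177 [[0.0, -6.7, 0, 0, 0, 4, 0], [0.4, -13.6, 0, 0, 0, 8, 0], [1.2, -20.5, 0, 0, 0, 12, 0], [2.5, -27.3, 0, 0, 0, 16, 0], [4.3, -33.9, 0, 0, 0, 20, 0]]
197 [[2.3, -6.6, 0, 0, 0, 4, 0], [5.0, -12.9, 0, 0, 0, 8, 0], [8.1, -19.1, 0, 0, 0, 12, 0], [11.7, -25.0, 0, 0, 0, 16, 0], [15.6, -30.7, 0, 0, 0, 20, 0]]
217 [[3.3, -4.0, 0, 0, 0, 3, 0], [6.7, -7.9, 0, 0, 0, 6, 0], [10.3, -11.6, 0, 0, 0, 9, 0], [14.2, -15.1, 0, 0, 0, 12, 0], [18.1, -18.4, 0, 0, 0, 15, 0]]
232 [[4.2, -3.1, 0, 0, 0, 3, 0], [8.5, -6.0, 0, 0, 0, 6, 0], [13.0, -8.6, 0, 0, 0, 9, 0], [17.6, -11.0, 0, 0, 0, 12, 0], [22.3, -13.1, 0, 0, 0, 15, 0]]
247 [[3.2, -1.3, 0, 0, 0, 2, 0], [6.5, -2.5, 0, 0, 0, 4, 0], [9.8, -3.6, 0, 0, 0, 6, 0], [13.1, -4.5, 0, 0, 0, 8, 0], [16.4, -5.4, 0, 0, 0, 10, 0]]
257 [[3.4, -0.7, 0, 0, 0, 2, 0], [6.8, -1.3, 0, 0, 0, 4, 0], [10.2, -1.8, 0, 0, 0, 6, 0], [13.7, -2.1, 0, 0, 0, 8, 0], [17.1, -2.4, 0, 0, 0, 10, 0]]
```

Call:
step_arm([
  [[0, -6.7, 0, 0, 0, 4, 0], [0.4, -13.6, 0, 0, 0, 8, 0], [1.2, -20.5, 0, 0, 0, 12, 0], [2.5, -27.3, 0, 0, 0, 16, 0], [4.3, -33.9, 0, 0, 0, 20, 0]],
])

```text
time_s: 9.4
eef_pos: [0.4478, 0.0816, 0.0833]
ee_rot: [[-0.003, -0.29, 0.957], [0.001, 0.957, 0.29], [-1.0, 0.001, -0.003]]
wrist_force: [-0.3, 2.9, -2.4]
width: -0.0
```

Call:
step_arm([
  [[2.3, -6.6, 0, 0, 0, 4, 0], [5, -12.9, 0, 0, 0, 8, 0], [8.1, -19.1, 0, 0, 0, 12, 0], [11.7, -25, 0, 0, 0, 16, 0], [13.6, -28, 0, 0, 0, 18, 0]],
])

```text
time_s: 9.9
eef_pos: [0.4604, 0.054, 0.0832]
ee_rot: [[-0.005, -0.57, 0.821], [0.001, 0.821, 0.57], [-1.0, 0.004, -0.004]]
wrist_force: [-3.4, 6.6, 0.4]
width: 0.0
```

```bash
python3 look.py d
python3 - <<'E'
from fit import *
ims={n:np.load(n+'_d.npz')['im'] for n in('scene','top')}
x=fit(ims,0,[.544,.110,np.radians(-11)]); print(x,np.degrees(x[2]))
s=arm.sense();print(s['eef_pos'],s['wrist_force'])
E
```

```text
scene yellow cap [229.1 182.9] 19 [-0.52 -1.53]
scene blue tab [199.2 190. ] 20 [-0.08 -0.32]
scene blue cap [215.2 190.6] 40 [ 0.3  -0.26]
scene green cap [242.6 184.3] 15 [1.99 0.79]
scene red cap [234.9 207.5] 37 [ 0.23 -0.09]
scene red tab [238.8 225. ] 23 [0.3  0.57]
top blue tab [217.8 164.8] 19 [-0.76 -0.61]
top blue cap [230.4 176.4] 46 [-0.57  0.17]
[ 0.54299423  0.1098037  -0.28550262] -16.358095307953583
[0.46103146 0.05357298 0.08327968] [-2.54787783  0.54845254 -2.43140707]
```

View pics/scene_d.png

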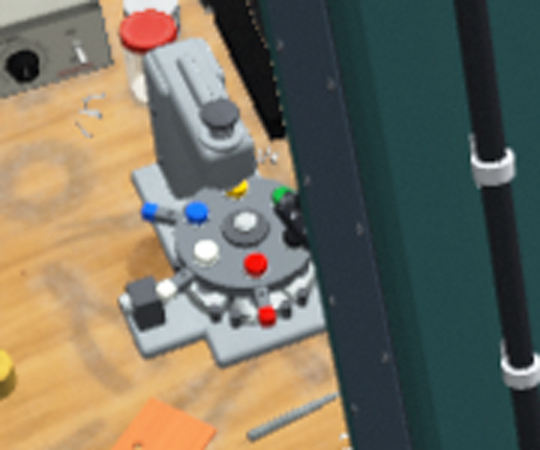

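Call:
step_arm([
  [[1, -1.4, 0, 0, 0, 1, 0], [2.1, -2.8, 0, 0, 0, 2, 0], [3.1, -4.2, 0, 0, 0, 3, 0], [4.2, -5.5, 0, 0, 0, 4, 0], [4.2, -5.5, 0, 0, 0, 4, 0]],
])

```text
time_s: 10.5
eef_pos: [0.4675, 0.0477, 0.0842]
ee_rot: [[0.0, -0.627, 0.779], [-0.0, 0.779, 0.627], [-1.0, -0.001, -0.0]]
wrist_force: [-1.8, -0.3, -0.8]
width: 0.001
```

```bash
python3 look.py e
python3 - <<'E'
from fit import *
ims={n:np.load(n+'_e.npz')['im'] for n in('scene','top')}
x=fit(ims,0,[.544,.110,np.radians(-8)]); print(x,np.degrees(x[2]))
s=arm.sense();print(s['eef_pos'],s['wrist_force'])
E
```

```text
scene yellow cap [227.2 183.7] 16 [-0.53 -1.9 ]
scene blue cap [214.7 191.8] 42 [ 0.19 -0.12]
scene blue tab [198.5 192.6] 22 [-0.58 -0.25]
scene green cap [241.6 183.9] 18 [1.61 0.35]
scene red cap [236.4 207.2] 35 [ 0.24 -0.09]
scene red tab [242. 224.] 25 [0.45 0.77]
top blue tab [215.3 167.3] 21 [-0.98 -0.44]
top blue cap [228.9 177.8] 42 [-0.58  0.06]
top green tab [276.5 177.5] 12 [0.54 0.17]
[ 0.54302649  0.11039068 -0.18604382] -10.659525728680801
[0.46776943 0.04779322 0.08438908] [-1.45781244  0.54928052 -0.37089184]
```

Call:
step_arm([
  [[-2, 3, 0, 0, 0, 0, 0], [-4, 6, 0, 0, 0, 0, 0], [-4, 6, 0, 0, 0, 0, 0]],
])

```text
time_s: 10.9
eef_pos: [0.4634, 0.0543, 0.0845]
ee_rot: [[0.001, -0.627, 0.779], [-0.0, 0.779, 0.627], [-1.0, -0.001, 0.001]]
wrist_force: [0.3, -0.1, 0.3]
width: -0.003
```

```bash
python3 look.py f
python3 - <<'E'
from fit import *
ims={n:np.load(n+'_f.npz')['im'] for n in('scene','top')}
x=fit(ims,0,[.544,.110,np.radians(-8)]); print(x,np.degrees(x[2]))
x=fit({'top':ims['top']},0,[.544,.110,np.radians(-8)],0); print(x,np.degrees(x[2]))
s=arm.sense();print(s['eef_pos'],s['wrist_force'])
E
```

```text
scene yellow cap [227.2 183.8] 15 [-0.6  -2.16]
scene blue cap [214.7 191.9] 45 [ 0.11 -0.33]
scene blue tab [198.5 192.6] 22 [-0.65 -0.28]
scene green cap [242.2 183.3] 18 [0.89 0.67]
scene red cap [236.4 207.2] 35 [ 0.32 -0.31]
scene red tab [242.1 223.9] 24 [0.59 0.63]
top blue tab [215.3 167.3] 21 [-1.02 -0.5 ]
top blue cap [228.9 177.8] 42 [-0.55 -0.09]
top green tab [276.5 177.5] 13 [ 0.51 -0.23]
top green cap [259.2 181.2] 13 [0.05 1.65]
[ 0.54367549  0.11012226 -0.18003889] -10.315468624577743
[ 0.54382797  0.10919082 -0.17320353] -9.923831059851016
[0.46354    0.05406098 0.08446623] [-0.12998327 -0.36008453  0.19005917]
```

Run:
```python
from h import *
S=np.array([.5438,.1097])
z=np.load('top0.npz'); im=z['im']; C=cloud('top',z['d']); 
# corner rays of right wing (crop px/4 + offset), at base-plate height from depth
def W(u,v,zz): return onplane('top',(170+u/4,120+v/4),zz)
m=C[...,2]; 
for p in((455,350),(520,330),(150,320)): print('base z',C[120+p[1]//4,170+p[0]//4])
zb=C[120+350//4,170+455//4,2]
for a,b in(((385,361),(527,370)),((430,258),(533,267))):
    A,B=W(*a,zb),W(*b,zb); d=B-A; print('wing edge yaw',np.degrees(np.arctan2(d[0],-d[1])))
vis=cv2.resize(im[100:260,170:340,::-1],None,fx=4,fy=4,interpolation=cv2.INTER_CUBIC)
for psi,col in((-6,(0,255,0)),(-10,(0,0,255))):
    c,s=np.cos(np.radians(psi)),np.sin(np.radians(psi)); R=np.array([[c,-s],[s,c]])
    def dr(poly,zz):
        P=np.array([[*(S+R@np.array(q)),zz] for q in poly]); uv=(proj('top',P)-[170,100]+.5)*4
        cv2.polylines(vis,[uv.astype(int).reshape(-1,1,2)],True,col,1)
    dr([(.028,-.027),(.028,.027),(.127,.027),(.127,-.027)],.227)
    dr([(.127,-.035),(.127,.035),(.193,.035),(.193,-.035)],.227)
    dr([(-.014,-.149),(.014,-.149),(.014,-.142),(-.014,-.142)],.097)
    dr([(.05,0),(-.1,0),(0,0),(0,-.17),(0,.14),(0,0)],zb)
cv2.imwrite('pics/ov.png',vis)
```

```text
base z [ 0.50374008 -0.00630139  0.01545923]
base z [ 0.51761506 -0.05660507  0.01880446]
base z [0.52693237 0.21819838 0.01920838]
wing edge yaw -4.335919902269989
wing edge yaw -5.783744685214168
```

View pics/ov.png

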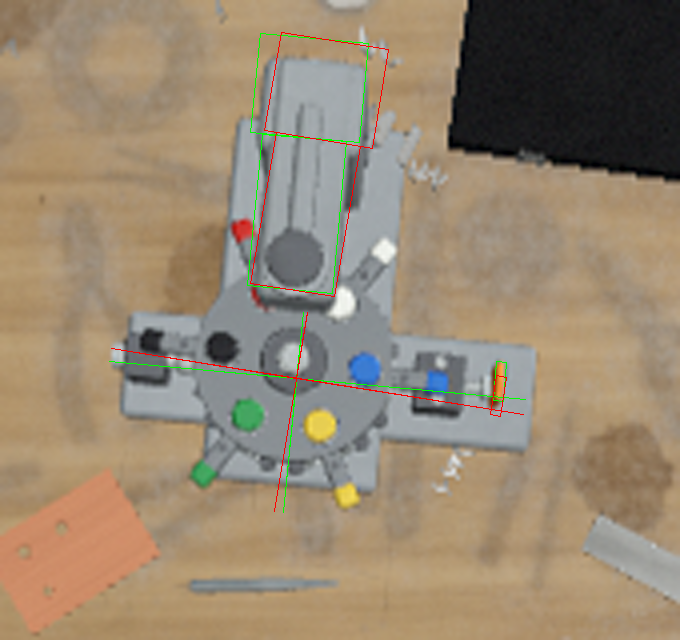

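View pics/top_f.png

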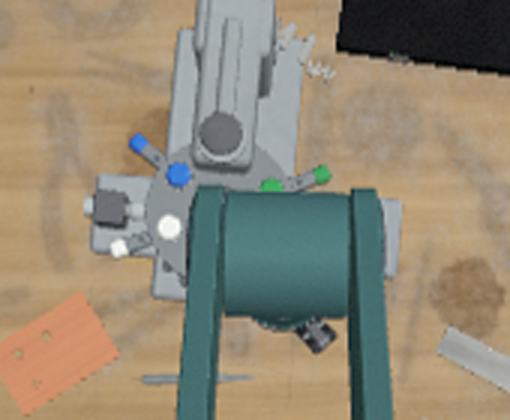

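Call:
step_arm([
  [[2, -3, 0, 0, 0, 0, 0], [4, -6, 0, 0, 0, 0, 0], [5.1, -7.2, 0, 0, 0, 1, 0], [6.2, -8.5, 0, 0, 0, 2, 0], [7.3, -9.8, 0, 0, 0, 3, 0]],
])

```text
time_s: 11.5
eef_pos: [0.4706, 0.044, 0.0842]
ee_rot: [[-0.0, -0.668, 0.745], [-0.0, 0.745, 0.668], [-1.0, 0.0, -0.0]]
wrist_force: [0.0, 1.1, 1.1]
width: -0.0
```

```bash
cat > m.py <<'E'
import sys
from fit import *
k,g=sys.argv[1],float(sys.argv[2])
ims={}
for n in('scene','top'):
    ims[n],d=arm.grab_frame(n); np.savez(f'{n}_{k}.npz',im=ims[n],d=d)
from functools import partial
x=fit(ims,0,[.5438,.1097,np.radians(g)],0); print(x[:2],np.degrees(x[2]))
s=arm.sense();print(s['eef_pos'],s['wrist_force'],s['time_s'])
E
python3 m.py g -8; sleep 0; python3 m.py g2 -6
```

```text
[0.54296618 0.11022327] -7.876183306043458
[0.47082687 0.04387699 0.08427697] [ 0.39782896  0.47506429 -0.61061338] 11.6
[0.54315817 0.11042421] -7.479084447476121
[0.47057845 0.04401009 0.0842502 ] [ 0.10453934 -0.5322223  -0.64871655] 11.7
```

Call:
step_arm([
  [[1.2, -1.3, 0, 0, 0, 1, 0], [2.4, -2.5, 0, 0, 0, 2, 0], [3, -3, 0, 0, 0, 2.5, 0], [3, -3, 0, 0, 0, 2.5, 0]],
])

```text
time_s: 12.1
eef_pos: [0.473, 0.0413, 0.0841]
ee_rot: [[-0.001, -0.699, 0.716], [0.0, 0.716, 0.699], [-1.0, 0.001, -0.001]]
wrist_force: [-2.1, 0.9, 1.6]
width: -0.001
```

```bash
python3 m.py h -6
```

```text
[0.54293117 0.11022808] -6.107371897749836
[0.47305096 0.04125863 0.08417584] [-1.27878269  0.12171243  1.66074625] 12.2
```

Call:
step_arm([
  [[-3, 3.5, 0, 0, 0, 0, 0], [-6, 7, 0, 0, 0, 0, 0], [-6, 7, 0, 0, 0, 0, 0]],
])

```text
time_s: 12.5
eef_pos: [0.467, 0.0486, 0.0843]
ee_rot: [[-0.0, -0.699, 0.715], [-0.0, 0.715, 0.699], [-1.0, 0.0, -0.0]]
wrist_force: [-0.4, 0.6, -0.5]
width: 0.002
```

```bash
python3 m.py i -6;python3 m.py i2 -6
python3 - <<'E'
from h import *
from scipy.optimize import least_squares
# psi from orange tab + knob top in both initial pictures
S=np.array([.5438,.1097]);obs=[]
for n in('scene','top'):
    z=np.load(n+'0.npz'); im=z['im']; C=cloud(n,z['d']); rr=np.hypot(*(np.moveaxis(C[...,:2]-S,-1,0)))
    hsv=cv2.cvtColor(im,cv2.COLOR_RGB2HSV); m=(hsv[...,0]>=5)&(hsv[...,0]<=18)&(hsv[...,1]>170)&(rr>.12)&(rr<.18)&(C[...,2]>.04)
    P=C[m]; p=P[P[:,2]>.07]; d=p[:,:2]-S; d=(d.max(0)+d.min(0))/2; print(n,len(p),'tab yaw',np.degrees(np.arctan2(d[0],-d[1])), np.degrees(np.arctan2(*(p[:,:2].mean(0)-S)*[1,-1])))
    for lo,hi in((.135,.17),(.17,.2),(.2,.235)):
        m=(C[...,2]>lo)&(C[...,2]<hi)&(rr<.21)&(C[...,0]>S[0]); p=C[m][:,:2]-S
        for ps in(-4,-6,-8,-10):
            a=np.radians(ps); y=-np.sin(a)*p[:,0]+np.cos(a)*p[:,1]; xx=np.cos(a)*p[:,0]+np.sin(a)*p[:,1]
            print(ps,lo,len(p),'head y',np.round(np.percentile(y[xx<.11],[2,98]),4),'col y',np.round(np.percentile(y[xx>.135],[2,98]),4) if (xx>.135).any() else '')
E
```

```text
[0.54297546 0.11027217] -6.089509748710289
[0.46760627 0.04827425 0.0843707 ] [ 0.46462623 -0.70355789  0.80207788] 12.6
[0.54306833 0.11029092] -5.904771051541932
[0.46774196 0.04812536 0.08436239] [ 0.43649968 -0.41713987 -0.11755942] 12.7
scene 42 tab yaw -6.628505852972096 -7.461632733438725
-4 0.135 203 head y [-0.0224  0.0273] col y [0.0299 0.0346]
-6 0.135 203 head y [-0.0214  0.0292] col y [0.036  0.0401]
-8 0.135 203 head y [-0.0203  0.0323] col y [0.0414 0.0456]
-10 0.135 203 head y [-0.0191  0.0357] col y [0.0462 0.0511]
-4 0.17 725 head y [-0.0242  0.0271] col y [-0.0354  0.0318]
-6 0.17 725 head y [-0.0224  0.029 ] col y [-0.0298  0.0372]
-8 0.17 725 head y [-0.0208  0.032 ] col y [-0.024   0.0429]
-10 0.17 725 head y [-0.0197  0.0353] col y [-0.0187  0.0489]
-4 0.2 224 head y [-0.0147  0.0165] col y [-0.0084  0.0033]
-6 0.2 224 head y [-0.013   0.0182] col y [-0.0032  0.0084]
-8 0.2 224 head y [-0.0116  0.0199] col y [0.002  0.0134]
-10 0.2 224 head y [-0.0101  0.0216] col y [0.007  0.0185]
top 18 tab yaw -6.471045566607113 -6.557943980784378
-4 0.135 59 head y [-0.0317  0.0184] col y [-0.0425 -0.0407]
-6 0.135 59 head y [-0.0282  0.0194] col y [-0.0371 -0.0358]
-8 0.135 59 head y [-0.0264  0.0204] col y [-0.0317 -0.0299]
-10 0.135 59 head y [-0.0247  0.0214] col y [-0.0264 -0.024 ]
-4 0.17 1058 head y [-0.0301  0.0222] col y [-0.0405  0.0266]
-6 0.17 1058 head y [-0.0276  0.0247] col y [-0.0349  0.0321]
-8 0.17 1058 head y [-0.0253  0.0275] col y [-0.0291  0.038 ]
-10 0.17 1058 head y [-0.0234  0.0304] col y [-0.0238  0.0434]
-4 0.2 322 head y [-0.0199  0.013 ] col y [-0.0125  0.0001]
-6 0.2 322 head y [-0.018   0.0148] col y [-0.0075  0.0052]
-8 0.2 322 head y [-0.016   0.0163] col y [-0.0026  0.0103]
-10 0.2 322 head y [-0.0141  0.0179] col y [0.0023 0.0154]
```

Call:
step_arm([
  [[0, 0, 35, 0, 0, 0, 0], [0, 0, 67, 0, 0, 0, 0], [10, -40, 67, 0, 0, -8, 0], [25, -80, 67, 0, 0, -16, 0], [45, -125, 67, 0, 0, -24, 0]],
])

```text
time_s: 13.2
eef_pos: [0.5125, -0.0776, 0.1518]
ee_rot: [[0.0, -0.343, 0.939], [0.0, 0.939, 0.343], [-1.0, -0.0, 0.0]]
wrist_force: [0.7, 0.8, 0.1]
width: 0.002
```

Call:
step_arm([
  [[12.6, -33, 0, 0, 0, -8, 0], [12.6, -53, 0, 0, 0, -16, 0], [12.6, -53, 0, 0, 0, -24, 0], [12.6, -53, 0, 0, 0, -26.5, 0], [12.6, -53, 0, 0, 0, -26.5, 0]],
])

```text
time_s: 13.7
eef_pos: [0.5251, -0.1303, 0.1511]
ee_rot: [[-0.0, 0.109, 0.994], [0.0, 0.994, -0.109], [-1.0, 0.0, -0.0]]
wrist_force: [-0.5, -0.6, 0.3]
width: 0.004
```

```bash
python3 look.py j; python3 m.py j -6; python3 m.py j2 -6
```

```text
[0.54352805 0.10977362] -5.741627298272004
[ 0.52508143 -0.1297029   0.15127345] [ 0.10277177  0.16779722 -0.43377149] 13.9
[0.54357093 0.10975914] -5.669286645836064
[ 0.52509339 -0.12965274  0.15128999] [-0.33262118  0.31349776  0.44141876] 14.0
```

View pics/top_j.png

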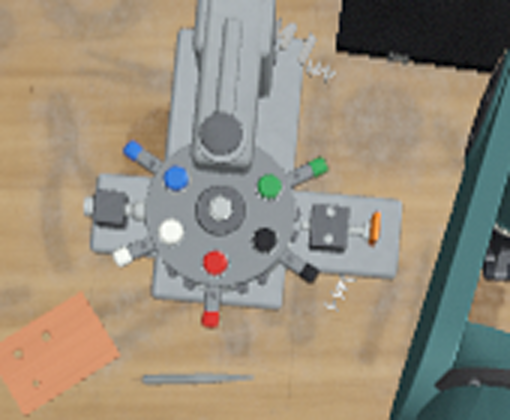

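View pics/scene_j.png

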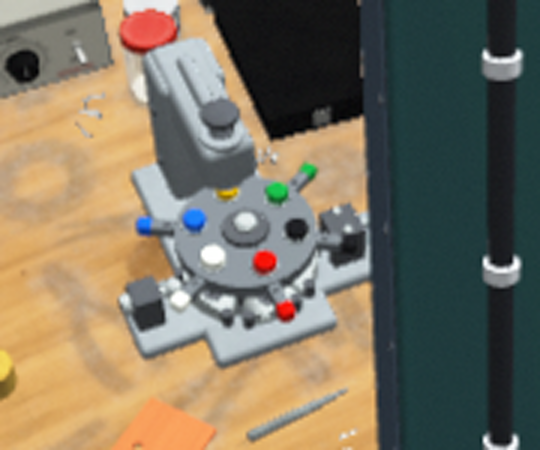

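Call:
step_arm([
  [[0, 0, -45, 0, 0, 0, 0], [0, 0, -85, 0, 0, 0, 0], [0, 20, -85, 0, 0, 0, 0], [1, 45, -85, 0, 0, 0, 0], [2, 65, -85, 0, 0, 0, 0]],
])

```text
time_s: 14.5
eef_pos: [0.5267, -0.0638, 0.0657]
ee_rot: [[-0.001, 0.108, 0.994], [0.0, 0.994, -0.108], [-1.0, 0.0, -0.001]]
wrist_force: [1.0, -0.2, -0.1]
width: 0.002
```

Call:
step_arm([
  [[0.5, 4, 0, 0, 0, 0, 0], [1, 8, 0, 0, 0, 0, 0], [1.5, 12, 0, 0, 0, 0, 0], [2, 16, 0, 0, 0, 0, 0], [2, 20, 0, 0, 0, 0, 0]],
])

```text
time_s: 15.0
eef_pos: [0.5297, -0.0455, 0.0665]
ee_rot: [[0.001, 0.108, 0.994], [-0.001, 0.994, -0.108], [-1.0, -0.001, 0.001]]
wrist_force: [1.0, -2.4, -0.9]
width: 0.002
```

```bash
python3 look.py k; python3 m.py k -6
```

```text
[0.5437542  0.10997076] -5.600910657133862
[ 0.52903175 -0.04492019  0.06630214] [-0.41949268 -0.55905135  0.33614617] 15.2
```

View pics/top_k.png

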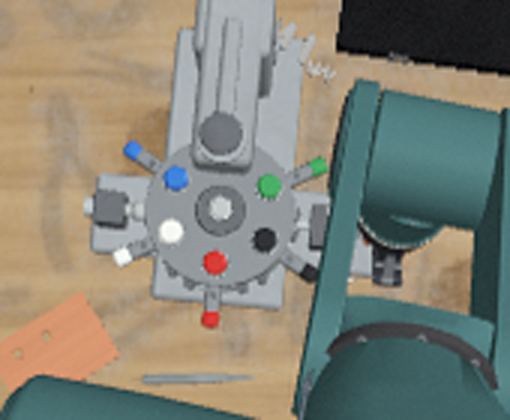

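Call:
step_arm([
  [[0.2, 2, 0, 0, 0, 0, 0], [0.4, 4, 0, 0, 0, 0, 0], [0.6, 6, 0, 0, 0, 0, 0], [0.8, 8, 0, 0, 0, 0, 0], [0.8, 8, 0, 0, 0, 0, 0]],
])

```text
time_s: 15.7
eef_pos: [0.5299, -0.0365, 0.0663]
ee_rot: [[-0.0, 0.108, 0.994], [0.0, 0.994, -0.108], [-1.0, 0.0, -0.0]]
wrist_force: [0.7, -1.6, 1.6]
width: 0.001
```

Call:
step_arm([
  [[0.2, 2, 0, 0, 0, 0, 0], [0.4, 4, 0, 0, 0, 0, 0], [0.4, 4, 0, 0, 0, 0, 0]],
])

```text
time_s: 16.0
eef_pos: [0.5303, -0.0325, 0.0663]
ee_rot: [[-0.0, 0.108, 0.994], [0.0, 0.994, -0.108], [-1.0, 0.0, -0.0]]
wrist_force: [-0.1, -1.4, 0.1]
width: 0.002
```

Call:
step_arm([
  [[0.1, 1, 0, 0, 0, 0, 0], [0.2, 2, 0, 0, 0, 0, 0], [0.2, 2, 0, 0, 0, 0, 0]],
])

```text
time_s: 16.3
eef_pos: [0.5304, -0.0313, 0.0663]
ee_rot: [[-0.0, 0.108, 0.994], [-0.001, 0.994, -0.108], [-1.0, -0.001, -0.0]]
wrist_force: [-1.3, -4.7, 0.7]
width: -0.001
```

Call:
step_arm([
  [[0.1, 1, 0, 0, 0, 0, 0], [0.2, 2, 0, 0, 0, 0, 0], [0.2, 2, 0, 0, 0, 0, 0]],
])

```text
time_s: 16.6
eef_pos: [0.5304, -0.0311, 0.0664]
ee_rot: [[-0.001, 0.106, 0.994], [-0.004, 0.994, -0.106], [-1.0, -0.004, -0.0]]
wrist_force: [-2.6, -13.6, 1.5]
width: -0.005
```

The bolt stalled at the predicted y of about −31 mm and the force rose to 14 N, which looks like the hard stop. I'll back off and check.

Call:
step_arm([
  [[-0.5, -10, 0, 0, 0, 0, 0], [-3, -40, 0, 0, 0, 0, 0], [-6, -80, 0, 0, 0, 0, 0], [-8, -110, 40, 0, 0, 0, 0], [-8, -150, 85, 0, 0, 0, 0]],
])

```text
time_s: 17.1
eef_pos: [0.5212, -0.1722, 0.1434]
ee_rot: [[-0.003, 0.108, 0.994], [0.003, 0.994, -0.108], [-1.0, 0.003, -0.003]]
wrist_force: [1.7, -0.9, -0.0]
width: -0.002
```

Call:
step_arm([
  [[-20, -40, 40, 0, 0, 0, 0], [-40, -80, 80, 0, 0, 0, 0], [-50, -120, 110, 0, 0, 0, 0], [-60, -150, 140, 0, 0, 0, 0], [-60, -150, 140, 0, 0, 0, 0]],
])

```text
time_s: 17.6
eef_pos: [0.4633, -0.3264, 0.2876]
ee_rot: [[0.005, 0.111, 0.994], [-0.005, 0.994, -0.111], [-1.0, -0.004, 0.006]]
wrist_force: [-0.0, -0.2, 0.7]
width: -0.005
```

```bash
python3 look.py l; python3 m.py l -6
python3 - <<'E'
from h import *
S=np.array([.5438,.1097])
for k in('0','_l'):
  for n in('scene','top'):
    z=np.load(n+k+'.npz'); im=z['im']; C=cloud(n,z['d']); rr=np.hypot(*(np.moveaxis(C[...,:2]-S,-1,0)))
    hsv=cv2.cvtColor(im,cv2.COLOR_RGB2HSV); m=(hsv[...,0]>=5)&(hsv[...,0]<=18)&(hsv[...,1]>170)&(rr>.10)&(rr<.18)&(C[...,2]>.04)
    v,u=np.where(m);
    if len(u):
        w=onplane(n,(u.mean(),v.mean()),.085 if n=='scene' else .095); print(k,n,len(u),u.mean(),v.mean(),w,'r',np.linalg.norm(w[:2]-S))
E
```

```text
[0.54340545 0.10985191] -5.709106008178091
[ 0.46234183 -0.32052492  0.28225647] [ 0.5550764   1.14358556 -0.22484925] 17.8
0 scene 49 276.0816326530612 187.3469387755102 [ 0.5244364 -0.0292874  0.085    ] r 0.14032977546860653
0 top 18 293.5 195.5 [ 0.52720057 -0.0321645   0.095     ] r 0.14283233524942873
_l scene 49 271.2244897959184 189.59183673469389 [ 0.52410232 -0.01212294  0.085     ] r 0.12340513263439687
_l top 15 287.73333333333335 195.73333333333332 [ 0.52674268 -0.01604611  0.095     ] r 0.12689774357163458
```

View pics/top_l.png

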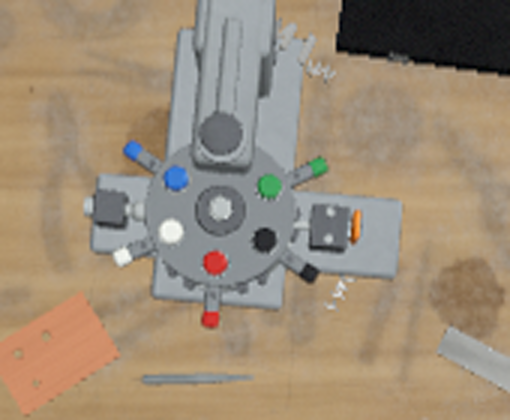

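View pics/scene_l.png

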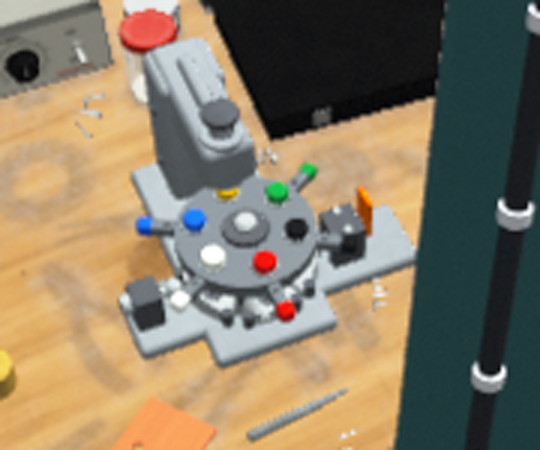

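The top view shows the orange tab (crop 357,226) against its block, with red at the front, blue and green either side of the head, and yellow under the ram. The bystanders are where they were, and the measured bolt position matches fully home.

```bash
python3 -c "
from workcell import arm
print(arm.finish_job())"
```

```text
the job is handed in; nothing more can be done
None
```

The yellow punch is under the ram and the lock bolt is pushed home; I handed the job in at about 18 s of the 72 s allowed.

**Turret:** I pushed the green tab round counterclockwise, then finished on the black tab. I never saw a distinct snap into the yellow station. With the finger withdrawn, the turret sat at −5.7° in the room frame. The press's own direction measured roughly −4° to −7°, most likely about −6°. The bolt then went in with only 1–3 N, which it can do only when a station has clicked in.

**Bolt:** I pushed the orange tab in until it stopped against rising force, about 14 N at the stall. By fingertip position, the tab's outer face ended 131 mm from the spindle, the distance expected when fully home. The cameras showed 16–17 mm of travel rather than 18 mm; I put that down to measurement error of about 1 mm and did not push again.

**Everything else:** The last pictures show the press in place, and the copper blank and centre punch where they were. I did not re-measure the bowl and the brass weight. The robot is clear of everything.

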